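# Sort returned pipe fittings from the parts carousel into their stock bins

## Robot

A 6-joint arm with a two-finger parallel gripper is mounted at the origin on the work surface. World frame = base frame: x ahead of the robot, y to its left, z up, the work surface at z = 0. Lengths are in m, angles in rad, forces in N, time in s.
With the tool pointing down it reaches from about 0.4 to 0.825 m from the base axis. Payload 7 kg.
Tool frame: the origin (TCP) lies on the mounting face of the last link; the fingertips stand arm.tcp_to_tips ahead of it and the grasp point (between the pads) lies 159 mm ahead of it (arm.tcp_to_tips is the distance from the TCP to the fingertips, in m); z points along the fingers, y is the direction in which the jaws open and shut (so a half turn about z gives the same grasp; the last joint's range is limited). The gripper opens to 88 mm and grips with 3 to 60 N. Pads are 19 mm wide; open, the fingers measure 130 mm over their backs; the gripper's body (78 mm by 193 mm) begins 47 mm behind the grasp point.
Start: joints at [1.532, 0.359, 0.012, 0, -1.224, -0.288], TCP at [0.217, 0.639, 0.405] pointing down, gripper open.
Joint ranges: [-3.07, 3.07], [-1.43, 2.12], [-1.02, 1.25], [-3.03, 1.67], [-3.05, -0], [-3.03, 3.03]. Speed limits (rad/s): [2.39, 2.39, 3.01, 3.14, 3.14, 3.14].

## Interface

Orientations are given as [roll, pitch, yaw] about the fixed x, y, z axes, in that order (R = Rz(yaw) Ry(pitch) Rx(roll)).
In Python, from station import arm, cams, job_done, finder gives the robot as it stands.
- The arm moves only by the tool play_rows, never from a script. Its argument "targets" is a list that holds one entry, the list of rows, each a list of 4 numbers: the shift along the tool's x, y, z in m, then the turn about the tool's z in degrees. A call has 1 to 5 rows; each row is the pose to reach, as a shift and turn from the pose commanded when the call began, along the tool's axes at that moment; what a row does not reach only later rows make up. A row lasts 1/8 s, in which the tool goes at most 62.5 mm and 10.7 degrees, less where a joint would pass 70% of its speed; a pose out of reach is approached as far as the arm can. A call with a gripper value outside its range is refused whole. "grip" is the closure in counts, from 0 (fully open) to 255 (shut), set as the call begins (left out, the last holds). The fingers move at their own pace and stop on an object; "newtons" is the grip in N (left out, the last holds). Time passes only in rows, so rows that repeat a pose let the fingers close. It gives the time, the measured TCP pose, the force and the opening at its end, in the units of the state.
- arm.get_state(): the state, without advancing time (a new reading comes with each control period).
- cams.grab_frame(name): name is "scene" or "side" or "wrist"; returns (picture, depth): 384x512x3 uint8, red, green, blue; 384x512 float32, m along the optical axis (not along the pixel's ray), 0 where there is no reading.
- cams.camera_params(name): a dict with "intrinsics" (3x3 intrinsics, pixels), "position" and "attitude" of the camera in the world. Camera axes: x right, y down, z forward; pixel columns grow to the right and rows downward; lengths in m; the calibration is good to about 2 mm. A picture is of the moment at which its call begins: read the wrist's pose just before it. camera_params takes no time and is no camera call; for the wrist camera it gives the pose at the moment of the call.
- job_done(): hands the job in, once; it reports no verdict.
Trained networks look in the newest picture that a camera, given by its name, has taken for a name from the list of things; names that differ only in an ending like _2 or _b are one class to them, and where a whole thing is asked for, a point or a joint stands for the part that bears it (a point fixed in the world has none). Each returns a list of dicts, best first, with "score" (0 to 1); they miss things now and then, are a little off and sometimes report something else, mostly with a low value. They report only what shows in the picture. A call takes as long as a camera call. They do not tell look-alikes from the thing itself.
- finder.find_in(camera, query): "xyz" ([x, y, z] in m, in world coordinates, good to about 4 mm: the middle of the surface that is visible of it).
- finder.masks_of(camera, query): "mask" (384x512 bool, what is visible of it).
The state is a dict: "t": time; "q": joint angles; "qd": joint speeds; "joint_efforts": joint torques, N m; "eef_pos": TCP position; "ee_rot": TCP orientation; "force": force on the tool from outside, world axes, zero at the start; "moment": the same for the moment, N m; "width": finger opening in m.
Only numpy, scipy, OpenCV 4.12 (cv2) and the standard library are available. Lean on these libraries where they do the work, as an engineer would, in place of code of your own. Each camera call takes 0.05 s, during which the arm holds its last target. There are 200 camera calls.

## Task

Three returned brass fittings (an elbow, a tee and a straight socket) lie loose together in one compartment of the parts carousel. Turn the carousel to bring that compartment, with the fittings in it, round to the front so that it points towards the robot and leave it there; then put each fitting away, one after another, into the blue stock bin that already holds fittings of its kind. Do not disturb the reel of tape on the bench.

Things in the scene. Friction and masses are not known exactly. Their poses are not given: they have to be found in the camera images.
- carousel_foot: The fixed foot under the carousel; origin on the turning axis, on the bench (z = 0); the front is its -x side. The round grey tray on it is 394 mm across; above the bench its floor is at 20 mm, its rim at 49 mm, its hub (28 mm across) at 62 mm. Three upright dividers, 5 mm thick, from hub to rim, 120 degrees apart, top edges at 60 mm, can be pinched from above or pushed.
- mixed (a point): Point on the tray's floor (20 mm above the bench), on the middle line of the compartment in which the three brass fittings lie, 105 mm from the carousel's axis; it turns with the tray. As seen from the axis, the dividers stand 60 degrees to either side of this point and opposite it. The fittings stand apart, 80 mm or more between centres, and 20 mm or more clear of the dividers.
- elbow_mid (a point): Loose brass 90-degree elbow lying flat, 41.5 x 41.5 mm, 27 mm thick; point at the middle of that outline, half-way up (13.5 mm above the floor). Its two round legs, 27 mm across, point along +x and +y of this frame; their axes cross at (-7.25, -7.25) mm. It can be pinched across 41.5 mm along its x or y, through the point (end face of a leg to the back of the other). About 90 g.
- tee_mid (a point): Loose brass tee lying flat: straight run 56 mm long along this frame's y, side branch along +x, 41.5 mm from the branch's end face to the back of the run, 27 mm thick; point at the middle of its outline, half-way up (13.5 mm above the floor). It can be pinched across 41.5 mm along its x, through the point. About 120 g.
- socket_mid (a point): Loose brass straight socket (a plain round sleeve) standing on end, 29 mm across (31 mm at the beads), 36 mm high, its axis along z; point at its centre, 18 mm above what it stands on. About 80 g.
- bin_elbow: Blue open-fronted bin that holds brass elbows; fixed. 170 mm long (x, its low front at -x), 134 mm wide (y), origin under its centre on the bench; floor and walls 4 mm thick, sides and back 50 mm high, sloping down to the front wall, 24 mm high. The stock (fixed) fills the back from x = +10 mm; the front part, x = -81 to +10 mm, is empty.
- bin_tee: The same kind of blue bin, that holds brass tees at its back; fixed, the same sizes and origin.
- bin_socket: The same kind of blue bin, that holds brass straight sockets at its back; fixed, the same sizes and origin. A fourth such bin (not listed), with hexagon nipples, stands among them, two bins on either side of the carousel; nothing is to be put in it.
- reel: Bystander: a loose white reel of thread tape lying flat on the bench in front of the carousel, 54 mm across, 19 mm high; origin at the centre of its underside. A clipboard (fixed, 13 mm high) lies between it and the robot.
- tray (a joint): Turn of the tray about its axis since the start (rad, anticlockwise from above positive). It turns either way without a stop, with light friction (about 0.25 N m), and stays where it is left. The other two compartments hold steel nuts and bolts that are fixed to the tray, lower than 40 mm above the bench and at least 30 mm clear of the dividers.
There are look-alikes about, which are no part of the job. What is shaped like the bin_tee but green is not meant.

How it is judged:
By the outcome, as a careful person would: the job done as asked, in the order asked, and still so for the second after the job is handed in, with the robot touching nothing.
It also fails if it takes over 128 s, if anything falls off the work surface, if the arm or the gripper's body presses on something with over 40 N, if the wrist force passes 120 N, or if a joint passes its speed limit or range.

## Working session

There is one attempt and no reset: what is moved stays moved. The work goes in short steps, Python scripts to look and compute and a tool call to move; the robot and the scene stay as the last step left them, time stands still between calls to the robot, and variables do not carry over. Pictures are saved under pics/ and viewed, about 12 in all and at most 16, crops included, and the job is handed in when it is done.

Besides the shell and the picture viewer there is one more tool, called after "Emit:" in YAML: its name, and indented under it one key for each argument. play_rows: Moves the arm, as the interface text tells. Its arguments: {"type":"object","properties":{"targets":{"type":"array","items":{"type":"array","items":{"type":"array","items":{"type":"number"}}}},"grip":{"type":"number"},"newtons":{"type":"number"}},"required":["targets"]}

```bash
ls; mkdir -p pics; cat > h.py <<'E'
import numpy as np, cv2
from station import arm, cams, finder
from scipy.spatial.transform import Rotation as R
def att(a):
    a=np.array(a,float)
    return a if a.shape==(3,3) else (R.from_quat(a).as_matrix() if a.size==4 else R.from_euler('xyz',a).as_matrix())
def world(cam,depth,mask=None,p=None):
    p=p or cams.camera_params(cam); K=np.array(p['intrinsics']); 
    v,u=np.nonzero(mask if mask is not None else depth>0)
    d=depth[v,u]; ok=d>0; u,v,d=u[ok],v[ok],d[ok]
    c=np.c_[(u-K[0,2])/K[0,0]*d,(v-K[1,2])/K[1,1]*d,d]
    return c@att(p['attitude']).T+np.array(p['position'])
E
python3 - <<'E'
from h import *
s=arm.get_state(); print(s, arm.tcp_to_tips)
ims=[]
for c in ("scene","side"):
    im,d=cams.grab_frame(c); print(c,cams.camera_params(c))
    cv2.imwrite(f"pics/{c}0.png",cv2.resize(im[:,:,::-1],(800,600)))
    for q in ["carousel_foot","elbow_mid","tee_mid","socket_mid","bin_elbow","bin_tee","bin_socket","reel"]:
        try:
            print(q,[(round(r['score'],2),np.round(r['xyz'],3).tolist()) for r in finder.find_in(c,q)][:4])
        except Exception as e: print(q,e)
E
```

```text
pics
{'t': 0.0, 'q': array([ 1.53208845e+00,  3.59403743e-01,  1.10758543e-02, -3.67715058e-04,
       -1.22407003e+00, -2.88102876e-01]), 'qd': array([ 0.00061887,  0.00047246,  0.00010973, -0.00040131,  0.00017053,
       -0.00074356]), 'joint_efforts': array([-2.03026202e-04, -5.82722497e+01,  2.93059462e+01,  6.99705586e+00,
        7.01544690e-03, -1.81405326e-04]), 'eef_pos': array([0.21662522, 0.63910224, 0.40371576]), 'ee_rot': array([ 3.13995885e+00, -1.23684550e-04, -3.26935883e-01]), 'force': array([-0.06406078, -0.48223834, -0.80270119]), 'moment': array([-0.03142156,  0.0410971 , -0.02729733]), 'width': 0.08755819605967528} 0.1781
scene {'intrinsics': array([[367.26360965,   0.        , 256.64569904],
       [  0.        , 367.26360965, 187.52469242],
       [  0.        ,   0.        ,   1.        ]]), 'position': array([0.83367087, 0.46133644, 0.83057246]), 'attitude': array([-2.49534432, -0.01094349,  2.52773334])}
carousel_foot []
elbow_mid [(0.74, [0.426, 0.06, 0.017]), (0.49, [0.544, -0.06, 0.042])]
tee_mid [(0.86, [0.647, -0.047, 0.041])]
socket_mid [(0.75, [0.702
[... 328 characters left out ...]
, 246.7311599 ],
       [  0.        , 414.74511599, 187.57647294],
       [  0.        ,   0.        ,   1.        ]]), 'position': array([ 0.09272602, -0.75089564,  0.93821726]), 'attitude': array([-2.36721292,  0.01763769, -0.49242978])}
carousel_foot [(0.28, [0.632, -0.056, 0.045])]
elbow_mid [(0.63, [0.695, -0.118, 0.047]), (0.54, [0.544, -0.073, 0.041])]
tee_mid [(0.55, [0.633, -0.056, 0.047])]
socket_mid [(0.55, [0.693, -0.12, 0.051])]
bin_elbow [(0.87, [0.548, -0.435, 0.006]), (0.74, [0.633, -0.059, 0.045])]
bin_tee [(0.97, [0.174, 0.328, 0.022]), (0.89, [0.412, 0.291, 0.024])]
bin_socket [(0.56, [0.559, 0.45, 0.027])]
reel [(0.7, [0.423, 0.046, 0.015]), (0.5, [0.412, 0.291, 0.024])]
```

View pics/scene0.png

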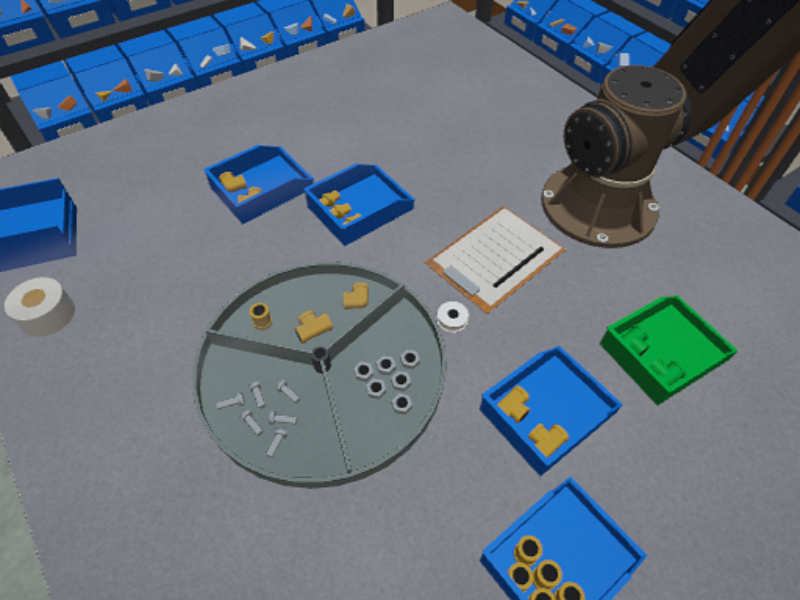

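View pics/side0.png

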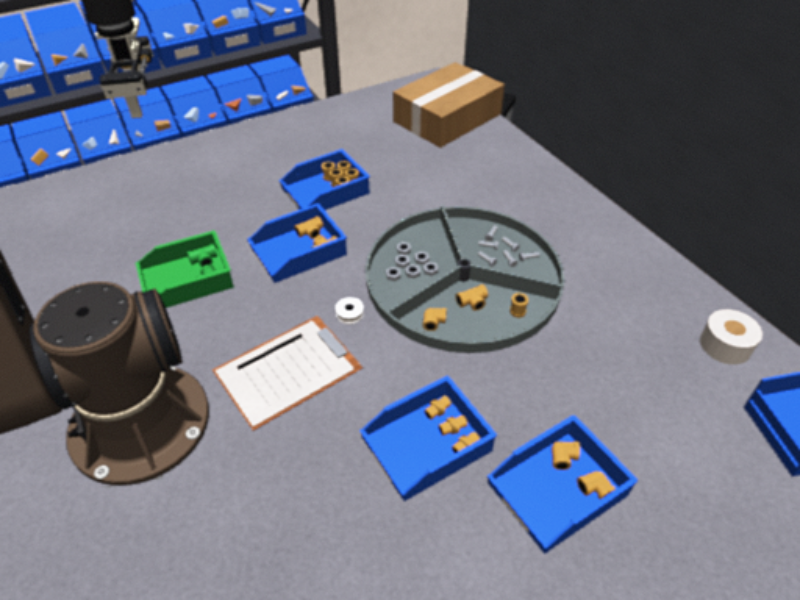

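The views show the three fittings in the compartment on the carousel's -y side. The tee bin (blue) is at about (0.41, 0.28), the socket bin at (0.54, 0.44) and the elbow bin at (0.55, -0.44). The nipple bin stands beside the elbow bin, a green tee bin is the decoy, and the reel is in front. Next I measure the geometry.

```bash
cat > m.py <<'E'
from h import *
from scipy.optimize import least_squares
def carousel(P, c0=(0.65,0.0)):
    # rim circle: points near 49 mm
    r=P[(abs(P[:,2]-.049)<.004)]; c=np.array(c0)
    for tol in (.06,.03,.012,.008,.008):
        rr=np.hypot(*(r[:,:2]-c).T); s=r[abs(rr-.1955)<tol]
        c=least_squares(lambda c:np.hypot(s[:,0]-c[0],s[:,1]-c[1])-.1955,c,loss='soft_l1',f_scale=.002).x
    q=P[(P[:,2]>.054)&(P[:,2]<.066)]; d=q[:,:2]-c; rr=np.hypot(*d.T); k=(rr>.04)&(rr<.188); a=np.arctan2(d[k,1],d[k,0])
    g=np.linspace(0,2*np.pi/3,720,endpoint=False)
    sc=[np.sum(abs(rr[k]*np.sin((a-x+np.pi/3)%(2*np.pi/3)-np.pi/3))<.004) for x in g]
    sc=np.array(sc); b=g[sc>=.9*sc.max()]; return c,len(s),np.degrees(b.mean()),sc.max(),np.degrees(b.std())
E
python3 - <<'E'
from m import *
A=[]
for c in ("scene","side"):
    im,d=cams.grab_frame(c); P=world(c,d); A.append(P); print(c,carousel(P))
    Z=world(c,d); t=abs(P[:,2])<.008; print("bench z",np.median(P[t,2]))
    hsv=cv2.cvtColor(im,cv2.COLOR_RGB2HSV)
    bl=cv2.inRange(hsv,(100,120,60),(125,255,255)); br=cv2.inRange(hsv,(12,110,90),(28,255,255))
    full=np.full(d.shape+(3,),np.nan); full[d>0]=P
    for nm,mk in (("blue",bl),("brass",br)):
        n,L,st,_=cv2.connectedComponentsWithStats(mk)
        for i in range(1,n):
            if st[i,4]<25: continue
            Q=full[L==i]; Q=Q[~np.isnan(Q[:,0])]
            Q=Q[(Q[:,0]>.2)&(Q[:,0]<1)&(abs(Q[:,1])<.6)&(Q[:,2]<.12)]
            if len(Q)<20: continue
            print(nm,len(Q),"box",[tuple(np.round(x,3)) for x in cv2.minAreaRect(Q[:,:2].astype('f4'))[:2]],round(cv2.minAreaRect(Q[:,:2].astype('f4'))[2],1),"med",np.round(np.median(Q,0),3),"zmax",round(np.percentile(Q[:,2],95),3))
print(carousel(np.vstack(A)))
for c in ("scene","side"):
    for q in ["reel"]: print([(round(r['score'],2),np.round(r['xyz'],3)) for r in finder.find_in(c,q)])
E
```

```text
scene (array([0.6639474 , 0.01416092]), 1145, np.float64(71.83333333333333), np.int64(437), np.float64(0.4303314829119342))
bench z 0.00040225227198453783
blue 3916 box [(np.float64(0.469), np.float64(-0.36)), (np.float64(0.245), np.float64(0.424))] 37.4 med [ 0.48  -0.339  0.02 ] zmax 0.05
blue 1451 box [(np.float64(0.941), np.float64(-0.534)), (np.float64(0.118), np.float64(0.132))] 0.1 med [ 0.945 -0.508  0.035] zmax 0.077
blue 3490 box [(np.float64(0.401), np.float64(0.275)), (np.float64(0.194), np.float64(0.138))] 1.7 med [0.397 0.273 0.006] zmax 0.051
blue 4241 box [(np.float64(0.544), np.float64(0.445)), (np.float64(0.189), np.float64(0.142))] 2.6 med [0.521 0.433 0.005] zmax 0.05
brass 139 box [(np.float64(0.595), np.float64(-0.469)), (np.float64(0.047), np.float64(0.041))] 84.7 med [ 0.598 -0.457  0.028] zmax 0.032
brass 49 box [(np.float64(0.586), np.float64(-0.405)), (np.float64(0.048), np.float64(0.021))] 27.1 med [ 0.582 -0.405  0.031] zmax 0.033
brass 153 box [(np.float64(0.457), np.float64(-0.29)), (np.float64(0.038), np.float64(0.065))] 0.6 med [ 0.458 -0.298  0.027] 
[... 3380 characters left out ...]
(0.052))] 81.4 med [ 0.454 -0.276  0.026] zmax 0.03
brass 80 box [(np.float64(0.46), np.float64(-0.312)), (np.float64(0.016), np.float64(0.055))] 89.0 med [ 0.454 -0.313  0.028] zmax 0.032
brass 198 box [(np.float64(0.587), np.float64(-0.4)), (np.float64(0.058), np.float64(0.039))] 43.3 med [ 0.58  -0.405  0.028] zmax 0.032
brass 198 box [(np.float64(0.587), np.float64(-0.471)), (np.float64(0.037), np.float64(0.038))] 81.5 med [ 0.588 -0.47   0.029] zmax 0.032
(array([0.66293186, 0.01400348]), 1663, np.float64(71.83333333333333), np.int64(641), np.float64(0.4303314829119342))
[(0.62, array([0.426, 0.061, 0.018]))]
[(0.77, array([0.424, 0.048, 0.014])), (0.2, array([ 0.552, -0.434,  0.007]))]
```

Emit:
play_rows:
  targets:
    - [[0.558, 0.487, 0.105, -30.5], [0.558, 0.487, 0.105, -30.5], [0.558, 0.487, 0.105, -30.5], [0.558, 0.487, 0.105, -30.5], [0.558, 0.487, 0.105, -30.5]]
  grip: 197
  newtons: 25

```text
t: 1.72
eef_pos: [0.3728, 0.3699, 0.3609]
ee_rot: [-3.141, -0.001, 0.206]
force: [2.2, 0.0, -0.1]
width: 0.0431
```

```bash
cat > go.py <<'E'
# usage: go.py x y z yawdeg [x y z yawdeg ...] : rows from the present pose, tool axes now
import sys; from h import *
s=arm.get_state(); y=s['ee_rot'][2]; p=s['eef_pos']
print("now",np.round(p,4),"yaw",round(np.degrees(y),1),"q",np.round(s['q'],2),"F",np.round(s['force'],1),"w",round(s['width'],4),"t",round(s['t'],2))
v=[float(a) for a in sys.argv[1:]]
for i in range(0,len(v),4):
    d=np.array(v[i:i+3])-p
    t=-(v[i+3]-np.degrees(y)); t=(t+90)%180-90
    print([round(d[0]*np.cos(y)+d[1]*np.sin(y),4),round(d[0]*np.sin(y)-d[1]*np.cos(y),4),round(-d[2],4),round(t,1)])
E
python3 go.py .589 -.001 .3 11.8
```

```text
now [0.3728 0.3699 0.3609] yaw 11.8 q [ 1.16  0.15 -0.38  0.   -1.04  0.62] F [ 2.2  0.  -0.1] w 0.0431 t 1.73
[np.float64(0.1357), np.float64(0.4073), np.float64(0.0609), np.float64(0.0)]
```

Emit:
play_rows:
  targets:
    - [[0.136, 0.407, 0.061, 0], [0.136, 0.407, 0.061, 0], [0.136, 0.407, 0.061, 0], [0.136, 0.407, 0.061, 0], [0.136, 0.407, 0.061, 0]]

```text
t: 2.35
eef_pos: [0.5289, 0.1027, 0.317]
ee_rot: [-3.141, -0.001, 0.206]
force: [0.7, 0.9, 0.6]
width: 0.02
```

```bash
python3 go.py .589 -.001 .3 11.8
```

```text
now [0.5289 0.1027 0.317 ] yaw 11.8 q [ 0.56  0.21 -0.41  0.   -0.95  1.22] F [0.7 0.9 0.6] w 0.02 t 2.35
[np.float64(0.0377), np.float64(0.1138), np.float64(0.017), np.float64(0.0)]
```

Emit:
play_rows:
  targets:
    - [[0.034, 0.102, 0.016, 0], [0.034, 0.102, 0.016, 0], [0.034, 0.102, 0.016, 0]]

```text
t: 2.72
eef_pos: [0.583, 0.0088, 0.2998]
ee_rot: [3.141, 0.002, 0.201]
force: [-2.1, 0.2, -0.6]
width: 0.0201
```

```bash
python3 go.py .589 -.001 .22 11.8; python3 - <<'E'
from m import *
p=cams.camera_params("wrist"); im,d=cams.grab_frame("wrist"); P=world("wrist",d,p=p)
print(p['position'],carousel(P,(.662,.014)), P[:,2].min(), P[:,2].max())
q=P[(P[:,2]>.055)&(P[:,2]<.066)&(np.hypot(P[:,0]-.589,P[:,1])<.2)]
for c in [(.662,.014)]:
    dd=q[:,:2]-c; rr=np.hypot(*dd.T); a=np.degrees(np.arctan2(dd[:,1],dd[:,0]))%360
    k=(rr>.03)&(rr<.19); h,e=np.histogram(a[k],np.arange(0,361,3)); print([(int(e[i]),int(h[i])) for i in np.nonzero(h>20)[0]])
    k&=(abs(a-191.8)<8); print(np.median(q[k],0), cv2.fitLine(q[k][:,:2].astype('f4'),cv2.DIST_HUBER,0,.01,.01).ravel())
cv2.imwrite("pics/w1.png",im[:,:,::-1])
E
```

```text
now [0.583  0.0088 0.2998] yaw 11.5 q [ 0.35  0.3  -0.33  0.   -0.94  1.42] F [-2.1  0.2 -0.6] w 0.0201 t 2.73
[np.float64(0.0039), np.float64(0.0108), np.float64(0.0798), np.float64(-0.3)]
[0.65548688 0.02372643 0.27904625] (array([0.66729768, 0.01445407]), 3963, np.float64(71.83333333333333), np.int64(1872), np.float64(0.8164965809277258)) -0.004205942468058443 0.24092392514507305
[(66, 97), (69, 838), (72, 243), (189, 350), (192, 348), (279, 32), (282, 242), (285, 321), (288, 306), (291, 156), (309, 499), (312, 602), (315, 36)]
[ 0.58188978 -0.00334641  0.05910453] [ 0.9787221   0.20519044  0.57390445 -0.00480985]
```

View pics/w1.png

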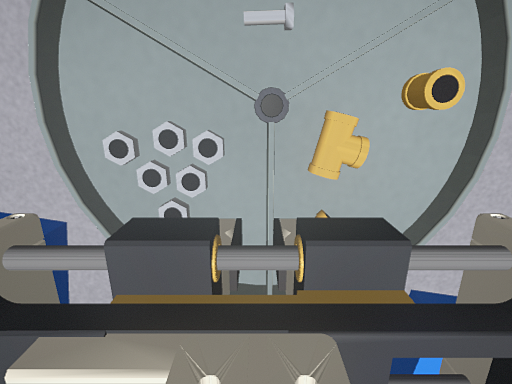

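```bash
python3 go.py .589 -.0015 .22 11.8
```

```text
now [0.5825 0.0101 0.3002] yaw 11.6 q [ 0.35  0.3  -0.33  0.   -0.94  1.42] F [-0.1  0.  -0.4] w 0.0199 t 2.77
[np.float64(0.004), np.float64(0.0127), np.float64(0.0802), np.float64(-0.2)]
```

Emit:
play_rows:
  targets:
    - [[0.004, 0.0127, 0.02, 0], [0.004, 0.0127, 0.05, 0], [0.004, 0.0127, 0.08, 0], [0.004, 0.0127, 0.08, 0]]

```text
t: 3.28
eef_pos: [0.5875, 0.0007, 0.2193]
ee_rot: [3.141, 0.004, 0.206]
force: [0.1, 0.2, -0.4]
width: 0.0199
```

Emit:
play_rows:
  targets:
    - [[0, 0, 0, 0], [0, 0, 0, 0], [0, 0, 0, 0], [0, 0, 0, 0]]
  grip: 255

```text
t: 3.78
eef_pos: [0.5892, 0.0, 0.2225]
ee_rot: [3.142, -0.003, 0.206]
force: [-0.3, -0.3, 6.2]
width: 0.0047
```

```bash
python3 go.py; cat > arc.py <<'E'
from h import *
import sys
s=arm.get_state(); y=s['ee_rot'][2]; p=s['eef_pos'][:2]; c=np.array([.663,.0142])
print(np.degrees(np.arctan2(*(p-c)[::-1]))%360, np.hypot(*(p-c)))
for k in map(float,sys.argv[1:]):
    t=np.radians(-k); d=c+np.array([[np.cos(t),-np.sin(t)],[np.sin(t),np.cos(t)]])@(p-c)-p
    print([round(d[0]*np.cos(y)+d[1]*np.sin(y),4),round(d[0]*np.sin(y)-d[1]*np.cos(y),4),0,k])
E
python3 arc.py 3 8 14 20 26 
```

```text
now [0.5892 0.     0.2225] yaw 11.8 q [ 0.33  0.4  -0.4   0.   -0.77  1.44] F [-0.3 -0.3  6.2] w 0.0047 t 3.77
190.86540826258886 0.07512828830554993
[np.float64(0.0002), np.float64(-0.0039), 0, 3.0]
[np.float64(0.0009), np.float64(-0.0104), 0, 8.0]
[np.float64(0.0025), np.float64(-0.0181), 0, 14.0]
[np.float64(0.0049), np.float64(-0.0256), 0, 20.0]
[np.float64(0.0081), np.float64(-0.0328), 0, 26.0]
```

Emit:
play_rows:
  targets:
    - [[0.0002, -0.0039, 0, 3], [0.0009, -0.0104, 0, 8], [0.0025, -0.0181, 0, 14], [0.0049, -0.0256, 0, 20], [0.0081, -0.0328, 0, 26]]

```text
t: 4.4
eef_pos: [0.5905, 0.0332, 0.2224]
ee_rot: [3.141, -0.002, -0.252]
force: [2.6, -8.6, 4.7]
width: 0.0046
```

```bash
python3 go.py;  python3 arc.py 6 12 18 24 30
```

```text
now [0.5905 0.0332 0.2224] yaw -14.4 q [ 0.39  0.4  -0.4   0.   -0.77  0.93] F [ 2.6 -8.6  4.7] w 0.0046 t 4.4
165.326258700351 0.07489944769393872
[np.float64(0.0004), np.float64(-0.0078), 0, 6.0]
[np.float64(0.0017), np.float64(-0.0156), 0, 12.0]
[np.float64(0.0038), np.float64(-0.0231), 0, 18.0]
[np.float64(0.0066), np.float64(-0.0304), 0, 24.0]
[np.float64(0.0102), np.float64(-0.0374), 0, 30.0]
```

Emit:
play_rows:
  targets:
    - [[0.0004, -0.0078, 0, 6], [0.0017, -0.0156, 0, 12], [0.0038, -0.0231, 0, 18], [0.0066, -0.0304, 0, 24], [0.0102, -0.0374, 0, 30]]

```text
t: 5.03
eef_pos: [0.6096, 0.0665, 0.2224]
ee_rot: [-3.141, -0.002, -0.775]
force: [3.0, -11.4, 5.8]
width: 0.005
```

```bash
python3 go.py;  python3 arc.py 5 9 12 14
```

```text
now [0.6096 0.0665 0.2224] yaw -44.4 q [ 0.43  0.43 -0.34  0.   -0.8   0.37] F [  3.  -11.4   5.8] w 0.005 t 5.03
135.58786610882464 0.07471161165086379
[np.float64(0.0003), np.float64(-0.0065), 0, 5.0]
[np.float64(0.0009), np.float64(-0.0117), 0, 9.0]
[np.float64(0.0016), np.float64(-0.0155), 0, 12.0]
[np.float64(0.0022), np.float64(-0.0181), 0, 14.0]
```

Emit:
play_rows:
  targets:
    - [[0.0003, -0.0065, 0, 5], [0.0009, -0.0117, 0, 9], [0.0018, -0.0165, 0, 12.8], [0.0025, -0.019, 0, 14.8], [0.0025, -0.019, 0, 14.8]]

```text
t: 5.65
eef_pos: [0.6249, 0.0783, 0.2224]
ee_rot: [-3.14, -0.002, -1.031]
force: [2.7, -7.5, 6.0]
width: 0.0045
```

Emit:
play_rows:
  targets:
    - [[0, 0, 0, 0], [0, 0, 0, 0], [0, 0, -0.02, 0], [0, 0, -0.06, 0], [0, 0, -0.1, 0]]
  grip: 197

```text
t: 6.28
eef_pos: [0.6238, 0.0797, 0.3216]
ee_rot: [3.141, 0.0, -1.03]
force: [0.5, 0.3, 0.6]
width: 0.0197
```

```bash
cat > look.py <<'E'
from m import *
import sys
for c in sys.argv[1:]:
    s=arm.get_state(); p=cams.camera_params(c); im,d=cams.grab_frame(c); P=world(c,d,p=p); print(c,carousel(P,(.664,.0142)))
    cv2.imwrite(f"pics/{c}_{s['t']:.2f}.png",im[:,:,::-1])
    hsv=cv2.cvtColor(im,cv2.COLOR_RGB2HSV); br=cv2.inRange(hsv,(12,110,60),(28,255,255))
    full=np.full(d.shape+(3,),np.nan); full[d>0]=P
    n,L,st,ce=cv2.connectedComponentsWithStats(br)
    for i in range(1,n):
        Q=full[L==i]; Q=Q[~np.isnan(Q[:,0])]
        if len(Q)<50: continue
        Q=Q[(Q[:,0]>.35)&(Q[:,0]<.8)&(abs(Q[:,1])<.55)&(Q[:,2]<.08)&(Q[:,2]>.01)]
        if len(Q)<50: continue
        r=cv2.minAreaRect(Q[:,:2].astype('f4'))
        print("px",ce[i].round(),len(Q),"rect",np.round(r[0],3),np.round(r[1],3),round(r[2],1),"med",np.round(np.median(Q,0),3),"z95",round(np.percentile(Q[:,2],95),3))
E
python3 go.py; python3 look.py scene side wrist; ls pics
```

```text
now [0.6238 0.0797 0.3216] yaw -59.0 q [ 0.44  0.35 -0.21 -0.   -1.02  0.1 ] F [0.5 0.3 0.6] w 0.0197 t 6.28
scene (array([0.66337945, 0.01390591]), 1045, np.float64(34.45238095238095), np.int64(363), np.float64(53.9473372164351))
px [148. 116.] 141 rect [ 0.595 -0.47 ] [0.047 0.039] 86.3 med [ 0.598 -0.457  0.027] z95 0.033
px [159. 123.] 51 rect [ 0.585 -0.408] [0.049 0.021] 15.1 med [ 0.581 -0.404  0.031] z95 0.033
px [261. 233.] 252 rect [0.555 0.099] [0.042 0.043] 72.7 med [0.559 0.104 0.045] z95 0.049
px [329. 258.] 265 rect [0.455 0.245] [0.049 0.04 ] 6.2 med [0.459 0.243 0.03 ] z95 0.033
px [351. 280.] 306 rect [0.454 0.311] [0.052 0.041] 3.6 med [0.456 0.315 0.03 ] z95 0.033
px [345. 367.] 602 rect [0.596 0.446] [0.059 0.097] 4.6 med [0.594 0.44  0.04 ] z95 0.042
side (array([0.66037293, 0.01386306]), 519, np.float64(26.999999999999993), np.int64(237), np.float64(49.57784750231662))
px [217. 110.] 203 rect [0.596 0.451] [0.066 0.096] 5.2 med [0.587 0.448 0.038] z95 0.042
px [198. 145.] 127 rect [0.457 0.308] [0.066 0.037] 13.0 med [0.45  0.309 0.027] z95 0.032
px [253. 169.]
[... 505 characters left out ...]
16] 8.8 med [ 0.454 -0.313  0.027] z95 0.032
px [361. 289.] 203 rect [ 0.582 -0.406] [0.039 0.039] 52.1 med [ 0.579 -0.406  0.028] z95 0.032
px [381. 309.] 202 rect [ 0.588 -0.471] [0.037 0.038] 81.6 med [ 0.588 -0.47   0.028] z95 0.032
wrist (array([0.66422945, 0.0117106 ]), 3744, np.float64(36.25), np.int64(2450), np.float64(54.60979002584305))
px [405.  99.] 1111 rect [ 0.552 -0.065] [0.031 0.031] 52.5 med [ 0.559 -0.061  0.054] z95 0.056
px [323. 148.] 2047 rect [0.59  0.013] [0.043 0.056] 15.5 med [0.595 0.012 0.045] z95 0.047
px [308. 213.] 119 rect [0.569 0.078] [0.017 0.009] 46.0 med [0.568 0.077 0.04 ] z95 0.045
scene0.png
scene_6.28.png
side0.png
side_6.33.png
w1.png
wrist_6.38.png
```

```bash
python3 go.py .455 .123 .32 -15
```

```text
now [0.6245 0.0799 0.3235] yaw -59.0 q [ 0.44  0.34 -0.2   0.   -1.02  0.1 ] F [ 0.1  0.5 -1.3] w 0.0202 t 6.42
[np.float64(-0.1243), np.float64(0.1231), np.float64(0.0035), np.float64(-44.0)]
```

Emit:
play_rows:
  targets:
    - [[-0.124, 0.123, 0.003, -44], [-0.124, 0.123, 0.003, -44], [-0.124, 0.123, 0.003, -44], [-0.124, 0.123, 0.003, -44], [-0.124, 0.123, 0.003, -44]]
  grip: 93

```text
t: 7.05
eef_pos: [0.4541, 0.1226, 0.3175]
ee_rot: [-3.142, 0.0, -0.261]
force: [0.1, -0.2, 0.5]
width: 0.0554
```

```bash
python3 go.py; python3 look.py wrist; cp pics/wrist_7*.png pics/w2.png
```

```text
now [0.4541 0.1226 0.3175] yaw -15.0 q [ 0.68  0.1  -0.55 -0.   -0.92  0.63] F [ 0.1 -0.2  0.5] w 0.0554 t 7.05
wrist (array([0.66578477, 0.01296208]), 3370, np.float64(1.1666666666666665), np.int64(929), np.float64(0.4303314829119352))
px [334.  16.] 1955 rect [0.581 0.019] [0.061 0.031] 76.5 med [0.584 0.021 0.045] z95 0.048
px [438.  30.] 1643 rect [ 0.551 -0.065] [0.031 0.032] 18.6 med [ 0.551 -0.056  0.053] z95 0.056
px [255.  79.] 1890 rect [0.553 0.098] [0.041 0.042] 74.5 med [0.554 0.099 0.045] z95 0.047
px [146. 203.] 842 rect [0.466 0.246] [0.04  0.038] 3.1 med [0.466 0.239 0.029] z95 0.031
px [ 83. 212.] 416 rect [0.475 0.315] [0.052 0.017] 86.0 med [0.474 0.311 0.027] z95 0.031
```

View pics/w2.png

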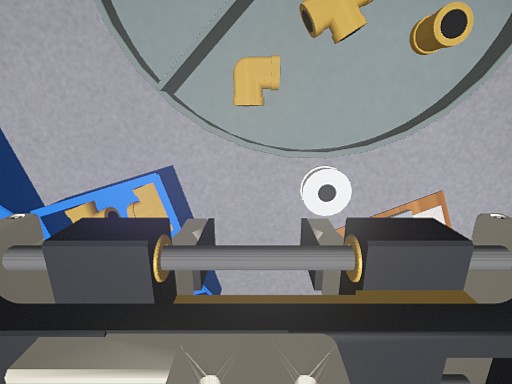

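Emit:
play_rows:
  targets:
    - [[0.05, -0.001, 0, 0], [0.102, -0.002, 0.01, 0], [0.102, -0.002, 0.05, 0], [0.102, -0.002, 0.095, 0], [0.102, -0.002, 0.115, 0]]

```text
t: 7.72
eef_pos: [0.5533, 0.0967, 0.1991]
ee_rot: [3.138, 0.004, -0.269]
force: [-0.6, -0.0, -1.1]
width: 0.0557
```

```bash
python3 go.py .553 .098 .202 -15
```

```text
now [0.5533 0.0967 0.1991] yaw -15.4 q [ 0.52  0.39 -0.48 -0.   -0.7   0.78] F [-0.6 -0.  -1.1] w 0.0557 t 7.72
[np.float64(-0.0007), np.float64(-0.0012), np.float64(-0.0029), np.float64(-0.4)]
```

Emit:
play_rows:
  targets:
    - [[0, -0.001, -0.002, 0], [0, -0.001, -0.002, 0], [0, -0.001, -0.002, 0], [0, -0.001, -0.002, 0]]
  grip: 255
  newtons: 20

```text
t: 8.22
eef_pos: [0.554, 0.0987, 0.2051]
ee_rot: [-3.141, -0.0, -0.263]
force: [-0.2, 0.1, -1.0]
width: 0.0411
```

Emit:
play_rows:
  targets:
    - [[0, 0, -0.01, 0], [0, 0, -0.04, 0], [0, 0, -0.08, 0], [0, 0, -0.12, 0], [0, 0, -0.12, 0]]

```text
t: 8.85
eef_pos: [0.5549, 0.0992, 0.3294]
ee_rot: [-3.137, -0.006, -0.262]
force: [-0.2, -0.2, -1.4]
width: 0.0411
```

```bash
python3 go.py .52 -.433 .3 0; python3 - <<'E'
from h import *
# bin poses: fit rectangle 170x134 outline to top edges of blue points
from scipy.optimize import minimize
ims={c:cams.grab_frame(c) for c in("scene","side")}
PP=[]
for c,(im,d) in ims.items():
    hsv=cv2.cvtColor(im,cv2.COLOR_RGB2HSV); bl=cv2.inRange(hsv,(100,120,60),(125,255,255))>0
    PP.append(world(c,d,bl&(d>0)))
P=np.vstack(PP)
for n,g in dict(elbow=(.55,-.433),tee=(.41,.277),socket=(.55,.445),nip=(.41,-.27)).items():
    Q=P[(abs(P[:,0]-g[0])<.11)&(abs(P[:,1]-g[1])<.085)&(P[:,2]>.012)&(P[:,2]<.056)]
    def f(v):
        c,s=np.cos(v[2]),np.sin(v[2]); x=(Q[:,0]-v[0])*c+(Q[:,1]-v[1])*s; y=-(Q[:,0]-v[0])*s+(Q[:,1]-v[1])*c
        e=np.minimum(abs(abs(x)-.083),abs(abs(y)-.065)); return np.mean(np.minimum(e,.008))
    r=min((minimize(f,(g[0]+a,g[1]+b,t),method='Nelder-Mead') for a in(-.01,0,.01) for b in(-.01,0,.01) for t in(-.06,0,.06)),key=lambda r:r.fun)
    print(n,len(Q),np.round(r.x[:2],3),round(np.degrees(r.x[2]),1),round(r.fun,4))
E
```

```text
now [0.5549 0.0992 0.3294] yaw -15.0 q [ 0.52  0.24 -0.34  0.   -0.98  0.78] F [-0.2 -0.2 -1.4] w 0.0411 t 8.85
[np.float64(0.104), np.float64(0.5231), np.float64(0.0294), np.float64(-15.0)]
elbow 2727 [ 0.542 -0.439] 3.6 0.0021
tee 2431 [0.411 0.275] 1.9 0.0021
socket 1855 [0.552 0.443] 3.2 0.0022
nip 2330 [ 0.405 -0.273] 2.7 0.0021
```

Emit:
play_rows:
  targets:
    - [[0.096, 0.531, 0.02, -18], [0.096, 0.531, 0.02, -18], [0.096, 0.531, 0.02, -18], [0.096, 0.531, 0.02, -18], [0.096, 0.531, 0.02, -18]]

```text
t: 9.57
eef_pos: [0.5275, -0.2112, 0.3123]
ee_rot: [-3.141, 0.002, 0.052]
force: [1.4, -0.3, -0.5]
width: 0.041
```

```bash
python3 go.py .510 -.439 .3 3
```

```text
now [ 0.5275 -0.2112  0.3123] yaw 3.0 q [-0.04  0.26 -0.35 -0.   -0.96  1.66] F [ 1.4 -0.3 -0.5] w 0.041 t 9.57
[np.float64(-0.0294), np.float64(0.2266), np.float64(0.0123), np.float64(-0.0)]
```

Emit:
play_rows:
  targets:
    - [[-0.029, 0.226, 0.012, 0], [-0.029, 0.226, 0.012, 0], [-0.029, 0.226, 0.012, 0], [-0.029, 0.226, 0.012, 0], [-0.029, 0.226, 0.012, 0]]

```text
t: 10.2
eef_pos: [0.5098, -0.4392, 0.2988]
ee_rot: [-3.14, 0.003, 0.048]
force: [-0.2, 0.7, -1.4]
width: 0.0411
```

```bash
python3 go.py .510 -.439 .189 3; python3 look.py wrist; cp pics/wrist_10*.png pics/w3.png
```

```text
now [ 0.5098 -0.4392  0.2988] yaw 2.7 q [-0.42  0.43 -0.13  0.   -1.02  2.04] F [-0.2  0.7 -1.4] w 0.0411 t 10.2
[np.float64(0.0003), np.float64(-0.0002), np.float64(0.1098), np.float64(-0.3)]
wrist (array([0.664 , 0.0142]), 0, np.float64(59.916666666666664), np.int64(0), np.float64(34.64098273988752))
px [ 57. 229.] 808 rect [ 0.457 -0.229] [0.039 0.029] 29.9 med [ 0.459 -0.236  0.026] z95 0.031
px [ 92. 220.] 163 rect [ 0.471 -0.27 ] [0.012 0.027] 30.2 med [ 0.472 -0.272  0.027] z95 0.028
```

View pics/w3.png

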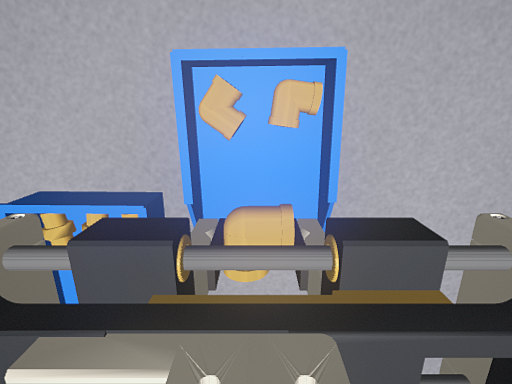

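Emit:
play_rows:
  targets:
    - [[0, 0, 0.04, 0], [0, 0, 0.08, 0], [0, 0, 0.1, 0], [0, 0, 0.11, 0], [0, 0, 0.11, 0]]

```text
t: 10.88
eef_pos: [0.5112, -0.4358, 0.1909]
ee_rot: [-3.141, 0.001, 0.053]
force: [0.5, -0.8, -0.6]
width: 0.041
```

Emit:
play_rows:
  targets:
    - [[0, 0, 0, 0], [0, 0, 0, 0], [0, 0, 0, 0], [0, 0, -0.02, 0], [0, 0, -0.06, 0]]
  grip: 88

```text
t: 11.5
eef_pos: [0.5105, -0.4363, 0.2505]
ee_rot: [-3.14, 0.003, 0.052]
force: [-0.1, -0.6, -0.0]
width: 0.0574
```

```bash
python3 go.py .588 .014 .3 -75
```

```text
now [ 0.5105 -0.4363  0.2505] yaw 3.0 q [-0.42  0.48 -0.18 -0.   -0.92  2.04] F [-0.1 -0.6 -0. ] w 0.0574 t 11.5
[np.float64(0.1006), np.float64(-0.4457), np.float64(-0.0495), np.float64(78.0)]
```

Emit:
play_rows:
  targets:
    - [[0, 0, -0.06, 0], [0.08, -0.543, -0.07, 78], [0.08, -0.543, -0.07, 78], [0.08, -0.543, -0.07, 78], [0.08, -0.543, -0.07, 78]]

```text
t: 12.12
eef_pos: [0.5338, -0.2014, 0.3164]
ee_rot: [-3.141, -0.001, -0.657]
force: [0.1, -0.3, -0.2]
width: 0.0573
```

```bash
python3 go.py .562 .110 .32 -75
```

```text
now [ 0.5338 -0.2014  0.3164] yaw -37.6 q [-0.02  0.26 -0.34  0.   -0.96  0.93] F [ 0.1 -0.3 -0.2] w 0.0573 t 12.12
[np.float64(-0.1678), np.float64(-0.2638), np.float64(-0.0036), np.float64(37.4)]
```

Emit:
play_rows:
  targets:
    - [[-0.168, -0.264, 0, 37.4], [-0.168, -0.264, 0, 37.4], [-0.168, -0.264, 0, 37.4], [-0.168, -0.264, 0, 37.4], [-0.168, -0.264, 0, 37.4]]

```text
t: 12.75
eef_pos: [0.5587, 0.0926, 0.3165]
ee_rot: [-3.14, 0.0, -1.306]
force: [1.4, -0.4, -0.5]
width: 0.0574
```

Emit:
play_rows:
  targets:
    - [[0, 0, 0, 0]]

```text
t: 12.88
eef_pos: [0.5592, 0.0946, 0.3162]
ee_rot: [-3.14, 0.0, -1.299]
force: [-0.2, -0.5, 0.5]
width: 0.0572
```

```bash
python3 go.py .589 .013 .202 -75; python3 look.py wrist; cp pics/wrist_12*.png pics/w4.png
```

```text
now [0.5592 0.0946 0.3162] yaw -74.4 q [ 0.51  0.26 -0.35  0.   -0.96 -0.24] F [-0.2 -0.5  0.5] w 0.0572 t 12.88
[np.float64(0.0866), np.float64(-0.0068), np.float64(0.1142), np.float64(0.6)]
wrist (array([0.6655073 , 0.01003461]), 2252, np.float64(1.1666666666666663), np.int64(1582), np.float64(0.6236095644623235))
px [316.  23.] 975 rect [ 0.55  -0.061] [0.031 0.023] 14.2 med [ 0.553 -0.055  0.054] z95 0.056
px [247.  97.] 2419 rect [0.59  0.013] [0.042 0.056] 15.2 med [0.593 0.012 0.045] z95 0.047
```

View pics/w4.png

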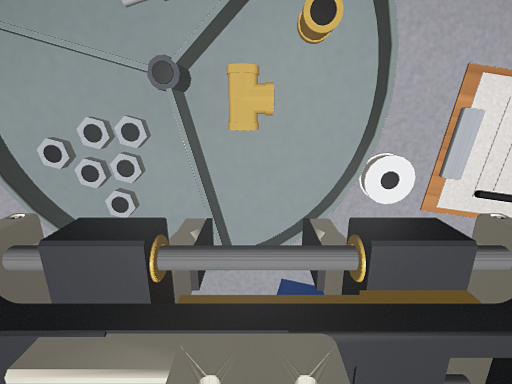

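Emit:
play_rows:
  targets:
    - [[0.045, -0.0035, 0, 0.6], [0.087, -0.007, 0.01, 0.6], [0.087, -0.007, 0.05, 0.6], [0.087, -0.007, 0.095, 0.6], [0.087, -0.007, 0.113, 0.6]]

```text
t: 13.55
eef_pos: [0.5873, 0.0067, 0.2003]
ee_rot: [3.138, 0.0, -1.317]
force: [-0.0, -0.2, 0.3]
width: 0.0572
```

Emit:
play_rows:
  targets:
    - [[0, 0, 0, 0], [0, 0, 0, 0], [0, 0, 0, 0], [0, 0, 0, 0]]
  grip: 255

```text
t: 14.05
eef_pos: [0.5889, 0.0086, 0.2039]
ee_rot: [-3.14, -0.0, -1.314]
force: [-0.3, -1.6, 3.4]
width: 0.0413
```

```bash
python3 go.py
```

```text
now [0.5889 0.0086 0.2039] yaw -75.3 q [ 0.35  0.42 -0.42  0.   -0.73 -0.09] F [-0.3 -1.6  3.4] w 0.0413 t 14.05
```

Emit:
play_rows:
  targets:
    - [[0, 0, -0.02, 0], [0, 0, -0.06, 0], [0, 0, -0.11, 0], [-0.06, 0.03, -0.11, -10], [-0.11, 0.05, -0.11, -20]]

```text
t: 14.68
eef_pos: [0.5111, 0.1028, 0.3136]
ee_rot: [-3.14, 0.0, -0.962]
force: [0.2, 1.0, -1.1]
width: 0.041
```

```bash
python3 go.py .379 .274 .3 2
```

```text
now [0.5111 0.1028 0.3136] yaw -55.1 q [ 0.58  0.19 -0.45 -0.   -0.93  0.03] F [ 0.2  1.  -1.1] w 0.041 t 14.68
[np.float64(-0.216), np.float64(0.0104), np.float64(0.0136), np.float64(-57.1)]
```

Emit:
play_rows:
  targets:
    - [[-0.05, 0.003, 0, -10], [-0.1, 0.005, 0, -20], [-0.15, 0.007, 0, -30], [-0.2, 0.01, 0, -40], [-0.214, 0.0105, 0.01, -50]]

```text
t: 15.3
eef_pos: [0.3804, 0.2743, 0.3038]
ee_rot: [-3.139, -0.001, -0.084]
force: [-0.2, 0.3, -1.7]
width: 0.041
```

Emit:
play_rows:
  targets:
    - [[0, 0, 0, -7.1], [0, 0, 0, -7.1]]

```text
t: 15.55
eef_pos: [0.3815, 0.2725, 0.303]
ee_rot: [-3.141, -0.0, 0.031]
force: [-1.2, -0.3, -1.2]
width: 0.0409
```

```bash
python3 go.py .379 .274 .19 2;  python3 look.py wrist; cp pics/wrist_15*.png pics/w5.png
```

```text
now [0.3815 0.2725 0.303 ] yaw 1.8 q [ 1.04  0.11 -0.57 -0.   -0.88  0.56] F [-1.2 -0.3 -1.2] w 0.0409 t 15.55
[np.float64(-0.0025), np.float64(-0.0015), np.float64(0.113), np.float64(-0.2)]
wrist (array([0.66413233, 0.01404899]), 1362, np.float64(59.916666666666664), np.int64(0), np.float64(34.64098273988752))
px [307.  95.] 186 rect [0.469 0.229] [0.05  0.022] 34.6 med [0.477 0.229 0.027] z95 0.031
px [201.  98.] 99 rect [0.463 0.328] [0.022 0.051] 66.3 med [0.47  0.329 0.025] z95 0.031
```

View pics/w5.png

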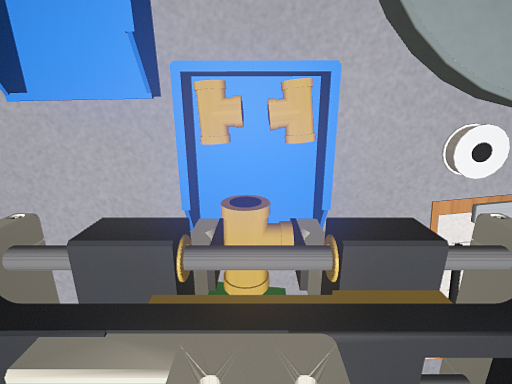

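Emit:
play_rows:
  targets:
    - [[-0.001, -0.001, 0.04, 0], [-0.001, -0.001, 0.08, 0], [-0.001, -0.001, 0.1, 0], [-0.001, -0.001, 0.113, 0], [-0.001, -0.001, 0.113, 0]]

```text
t: 16.23
eef_pos: [0.381, 0.2732, 0.1894]
ee_rot: [3.141, 0.0, 0.03]
force: [0.0, 0.4, -0.2]
width: 0.0411
```

Emit:
play_rows:
  targets:
    - [[0, 0, 0, 0], [0, 0, 0, 0], [0, 0, 0, 0], [0, 0, -0.03, 0], [0, 0, -0.08, 0]]
  grip: 88

```text
t: 16.85
eef_pos: [0.3804, 0.2728, 0.2697]
ee_rot: [3.139, 0.002, 0.031]
force: [1.3, 1.9, -0.1]
width: 0.0574
```

```bash
python3 go.py .451 -.065 .32 0
```

```text
now [0.3804 0.2728 0.2697] yaw 1.8 q [ 1.04  0.16 -0.61 -0.   -0.8   0.56] F [ 1.3  1.9 -0.1] w 0.0574 t 16.85
[np.float64(0.06), np.float64(0.3398), np.float64(-0.0503), np.float64(1.8)]
```

Emit:
play_rows:
  targets:
    - [[0.0, 0.0, -0.05, 0], [0.0625, 0.323, -0.05, 11.8], [0.0625, 0.323, -0.05, 11.8], [0.0625, 0.323, -0.05, 11.8], [0.0625, 0.323, -0.05, 11.8]]
  grip: 127

```text
t: 17.48
eef_pos: [0.4359, 0.0276, 0.3205]
ee_rot: [-3.14, -0.001, -0.174]
force: [2.1, 0.9, 0.8]
width: 0.0439
```

Emit:
play_rows:
  targets:
    - [[0.015, 0.08, 0, 0], [0.015, 0.08, 0, 0], [0.015, 0.08, 0, 0]]

```text
t: 17.85
eef_pos: [0.4366, -0.0532, 0.3199]
ee_rot: [-3.141, -0.0, -0.178]
force: [0.4, 0.6, -0.2]
width: 0.0438
```

```bash
python3 go.py .551 -.065 .205 -10; python3 look.py wrist; cp pics/wrist_17*.png pics/w6.png
```

```text
now [ 0.4366 -0.0532  0.3199] yaw -10.2 q [ 0.33  0.04 -0.6  -0.   -0.92  1.06] F [ 0.4  0.6 -0.2] w 0.0438 t 17.85
[np.float64(0.1147), np.float64(-0.0087), np.float64(0.1149), np.float64(-0.2)]
wrist (array([0.66577652, 0.0134113 ]), 2867, np.float64(1.4166666666666665), np.int64(926), np.float64(0.5753420882557772))
px [248.  65.] 716 rect [ 0.551 -0.065] [0.03  0.031] 79.7 med [ 0.548 -0.065  0.055] z95 0.056
px [500. 122.] 978 rect [ 0.457 -0.305] [0.045 0.016] 3.0 med [ 0.459 -0.304  0.025] z95 0.029
px [463. 128.] 1141 rect [ 0.458 -0.271] [0.025 0.044] 83.5 med [ 0.459 -0.266  0.026] z95 0.031
px [427. 140.] 666 rect [ 0.454 -0.232] [0.045 0.02 ] 4.7 med [ 0.454 -0.229  0.028] z95 0.032
```

View pics/w6.png

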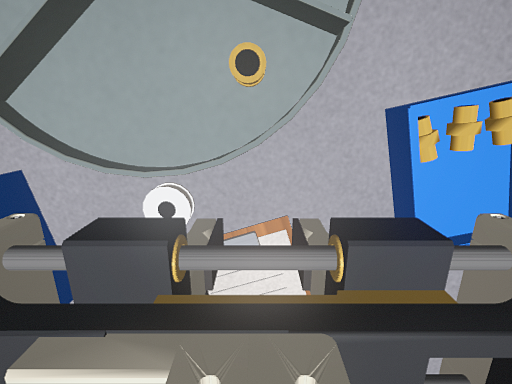

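Emit:
play_rows:
  targets:
    - [[0.06, -0.005, 0, 0], [0.115, -0.009, 0.01, 0], [0.115, -0.009, 0.05, 0], [0.115, -0.009, 0.09, 0], [0.115, -0.009, 0.11, 0]]

```text
t: 18.52
eef_pos: [0.5512, -0.0616, 0.2075]
ee_rot: [3.141, 0.003, -0.173]
force: [0.5, -0.3, 1.0]
width: 0.0438
```

Emit:
play_rows:
  targets:
    - [[0, 0, 0, 0], [0, 0, 0, 0], [0, 0, 0, 0], [0, 0, 0, 0]]
  grip: 255

```text
t: 19.02
eef_pos: [0.5519, -0.0629, 0.2106]
ee_rot: [-3.141, -0.001, -0.174]
force: [0.4, 0.7, 1.1]
width: 0.0287
```

Emit:
play_rows:
  targets:
    - [[0, 0, -0.02, 0], [0, 0, -0.06, 0], [0, 0, -0.11, 0], [0, 0, -0.11, 0]]

```text
t: 19.52
eef_pos: [0.5529, -0.063, 0.3245]
ee_rot: [-3.139, -0.008, -0.174]
force: [0.2, -0.1, -1.0]
width: 0.0286
```

```bash
python3 go.py .517 .442 .31 3
```

```text
now [ 0.5529 -0.063   0.3245] yaw -10.0 q [ 0.24  0.23 -0.37  0.   -0.97  1.16] F [ 0.2 -0.1 -1. ] w 0.0286 t 19.52
[np.float64(-0.1229), np.float64(-0.4912), np.float64(0.0145), np.float64(-13.0)]
```

Emit:
play_rows:
  targets:
    - [[-0.123, -0.491, 0.01, -13], [-0.123, -0.491, 0.01, -13], [-0.123, -0.491, 0.01, -13], [-0.123, -0.491, 0.01, -13], [-0.123, -0.491, 0.01, -13]]

```text
t: 20.15
eef_pos: [0.5288, 0.2504, 0.3132]
ee_rot: [-3.141, 0.0, 0.052]
force: [0.8, -0.7, -0.3]
width: 0.0285
```

```bash
python3 go.py .517 .442 .31 3
```

```text
now [0.5288 0.2504 0.3132] yaw 3.0 q [ 0.78  0.29 -0.31 -0.   -0.97  0.85] F [ 0.8 -0.7 -0.3] w 0.0285 t 20.15
[np.float64(-0.0018), np.float64(-0.192), np.float64(0.0032), np.float64(-0.0)]
```

Emit:
play_rows:
  targets:
    - [[-0.002, -0.19, 0.003, 0], [-0.002, -0.19, 0.003, 0], [-0.002, -0.19, 0.003, 0], [-0.002, -0.19, 0.003, 0], [-0.002, -0.19, 0.003, 0]]

```text
t: 20.78
eef_pos: [0.5172, 0.4382, 0.3095]
ee_rot: [3.14, 0.001, 0.053]
force: [0.1, -1.1, -1.5]
width: 0.0287
```

```bash
python3 go.py .517 .442 .196 3; python3 look.py wrist; cp pics/wrist_20*.png pics/w7.png
```

```text
now [0.5172 0.4382 0.3095] yaw 3.0 q [ 0.99  0.43 -0.1  -0.   -1.04  0.63] F [ 0.1 -1.1 -1.5] w 0.0287 t 20.77
[np.float64(0.0), np.float64(-0.0038), np.float64(0.1135), np.float64(0.0)]
wrist (array([0.664 , 0.0142]), 0, np.float64(59.916666666666664), np.int64(0), np.float64(34.64098273988752))
px [435. 238.] 321 rect [0.472 0.241] [0.016 0.026] 6.2 med [0.471 0.245 0.028] z95 0.031
px [435. 271.] 72 rect [0.433 0.235] [0.005 0.021] 9.1 med [0.433 0.237 0.03 ] z95 0.032
```

View pics/w7.png

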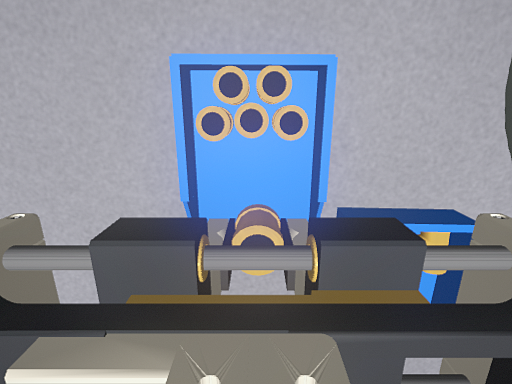

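Emit:
play_rows:
  targets:
    - [[0, -0.002, 0.04, 0], [0, -0.003, 0.08, 0], [0, -0.003, 0.1, 0], [0, -0.003, 0.113, 0], [0, -0.003, 0.113, 0]]

```text
t: 21.45
eef_pos: [0.5177, 0.4403, 0.1972]
ee_rot: [3.141, 0.001, 0.051]
force: [1.1, 0.6, -1.3]
width: 0.029
```

Emit:
play_rows:
  targets:
    - [[0, 0, 0, 0]]

```text
t: 21.58
eef_pos: [0.5179, 0.4413, 0.1988]
ee_rot: [-3.14, -0.001, 0.052]
force: [0.1, -0.3, -0.4]
width: 0.0283
```

Emit:
play_rows:
  targets:
    - [[0, 0, 0.004, 0], [0, 0, 0.004, 0], [0, 0, 0.004, 0]]

```text
t: 21.95
eef_pos: [0.5178, 0.4416, 0.1945]
ee_rot: [-3.14, -0.001, 0.053]
force: [-0.2, 0.1, 5.6]
width: 0.0287
```

Emit:
play_rows:
  targets:
    - [[0, 0, 0, 0], [0, 0, 0, 0], [0, 0, 0, 0], [0, 0, -0.03, 0], [0, 0, -0.09, 0]]
  grip: 120

```text
t: 22.58
eef_pos: [0.5168, 0.4405, 0.2813]
ee_rot: [3.137, 0.004, 0.052]
force: [0.1, 1.3, 0.2]
width: 0.0466
```

Emit:
play_rows:
  targets:
    - [[0, 0, -0.06, 0], [-0.1, 0, -0.1, 0], [-0.1, 0, -0.1, 0], [-0.1, 0, -0.1, 0]]

```text
t: 23.08
eef_pos: [0.4155, 0.436, 0.3859]
ee_rot: [-3.138, -0.002, 0.055]
force: [0.3, -0.6, -0.0]
width: 0.046
```

```bash
python3 go.py; python3 look.py scene side | grep -v nip; cp pics/scene_2*.png pics/sc9.png; cp pics/side_2*.png pics/sd9.png
python3 - <<'E'
import cv2
for n in("sc9","sd9"): cv2.imwrite(f"pics/{n}b.png",cv2.resize(cv2.imread(f"pics/{n}.png"),(800,600)))
E
```

```text
now [0.4155 0.436  0.3859] yaw 3.1 q [ 1.13  0.25 -0.18 -0.   -1.13  0.49] F [ 0.3 -0.6 -0. ] w 0.046 t 23.07
scene (array([0.66385889, 0.01426395]), 1152, np.float64(53.33333333333333), np.int64(474), np.float64(59.25619205025156))
px [176. 112.] 121 rect [ 0.512 -0.434] [0.043 0.041] 0.8 med [ 0.518 -0.426  0.028] z95 0.033
px [148. 116.] 140 rect [ 0.595 -0.469] [0.05  0.039] 89.2 med [ 0.598 -0.457  0.027] z95 0.032
px [159. 123.] 51 rect [ 0.586 -0.406] [0.047 0.021] 21.9 med [ 0.581 -0.405  0.031] z95 0.033
px [214. 130.] 154 rect [ 0.458 -0.291] [0.065 0.04 ] 86.5 med [ 0.459 -0.297  0.027] z95 0.032
px [362. 252.] 308 rect [0.378 0.273] [0.056 0.041] 1.9 med [0.381 0.279 0.029] z95 0.034
px [329. 258.] 263 rect [0.454 0.245] [0.048 0.04 ] 6.8 med [0.458 0.243 0.03 ] z95 0.033
px [351. 280.] 308 rect [0.454 0.311] [0.051 0.04 ] 4.4 med [0.456 0.315 0.03 ] z95 0.033
px [370. 346.] 183 rect [0.519 0.442] [0.03 0.03] 2.4 med [0.527 0.442 0.039] z95 0.042
px [345. 367.] 608 rect [0.596 0.446] [0.059 0.097] 3.8 med [0.594 0.44  0.04 ] z95 0.042
side (array([0.66049232, 0.01368576])
[... 317 characters left out ...]
.3 med [0.449 0.308 0.027] z95 0.033
px [181. 159.] 105 rect [0.376 0.266] [0.048 0.034] 2.2 med [0.373 0.269 0.028] z95 0.032
px [280. 260.] 113 rect [ 0.451 -0.231] [0.043 0.023] 22.9 med [ 0.45  -0.234  0.027] z95 0.031
px [290. 272.] 118 rect [ 0.455 -0.274] [0.023 0.043] 72.2 med [ 0.454 -0.277  0.027] z95 0.031
px [298. 282.] 80 rect [ 0.455 -0.311] [0.016 0.044] 88.6 med [ 0.454 -0.313  0.028] z95 0.031
px [361. 289.] 204 rect [ 0.587 -0.405] [0.039 0.055] 71.5 med [ 0.579 -0.406  0.028] z95 0.032
px [381. 309.] 203 rect [ 0.587 -0.47 ] [0.037 0.035] 86.2 med [ 0.588 -0.47   0.029] z95 0.032
px [346. 314.] 220 rect [ 0.506 -0.439] [0.037 0.038] 4.7 med [ 0.507 -0.439  0.028] z95 0.032
```

View pics/sc9b.png

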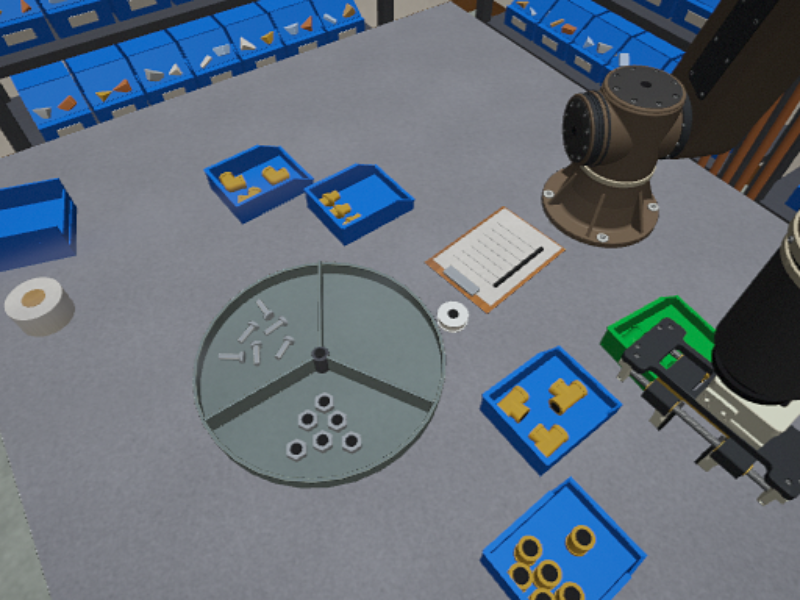

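View pics/sd9b.png

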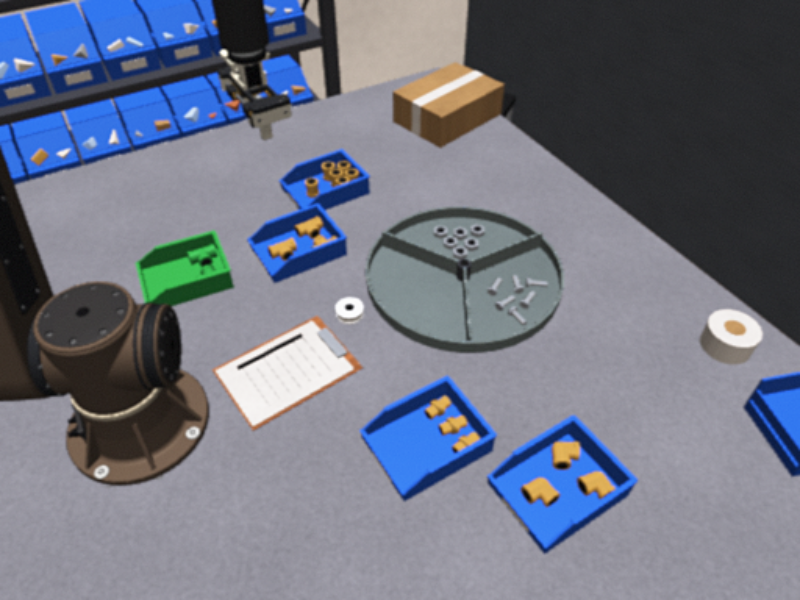

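All three fittings lie in their bins, the empty compartment faces the robot, and the reel has not moved, so I hand the job in.

```bash
python3 -c "
from station import job_done; print(job_done())"
```

```text
the job is handed in; nothing more can be done
None
```

The job is done and handed in at about 23 s of robot time. I turned the tray about 71 degrees clockwise by a pinched divider, so the fittings' compartment faces the robot. Then I put the elbow, the tee and the socket, in that order, into the blue bins that hold their kind.

**Last checks:**
- **Fittings:** the scene and side cameras both show each fitting at rest in the front of its bin. The elbow is at about (0.51, -0.44), the tee at (0.38, 0.27) and the socket upright at (0.52, 0.44).
- **Reel:** it looks unmoved beside the clipboard. I compared the pictures only and did not measure it again.
- **Forces:** readings after each move stayed below about 13 N.
- **Tray angle:** the compartment's middle line is within about 1 degree of world -x. My angle fit was unreliable for the scene and side cameras because it averaged across the 0/120 degree wrap. I relied on the wrist views, which read 1.2 to 1.4 degrees, and on the pictures. The foot's own heading could not be seen, so I took the front to be the side facing the robot.

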